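# Vent the bench vacuum unit

### The arm

A 7-joint arm with a two-finger parallel gripper is mounted at the origin on a cart in front of the work surface, level with it; the furniture and walls round the work are solid. World frame = base frame: x ahead of the robot, y to its left, z up, the work surface at z = 0. Lengths are in mm, angles in rad, forces in N, time in s.
With the tool pointing down it reaches from about 350 to 900 mm from the base axis. Payload 19.9 kg.
Tool frame: the origin (TCP) lies between the finger pads; the fingertips stand 25 mm ahead of it and the grasp point (between the pads) lies 6 mm ahead of it (env.nose_length is the distance from the TCP to the fingertips, in mm); z points along the fingers, y is the line along which they close (so a half turn about z gives the same grasp; the last joint's range is limited). The gripper opens to 85 mm and grips with 20 to 120 N. Pads are 22 mm wide; open, the fingers measure 114 mm over their backs; the gripper's body (76 mm by 85 mm) begins 54 mm behind the grasp point. The pads swing forward as they close: fully open they stand 13 mm farther back than shut.
Start: joints at [1.145, 0.417, -0.01, 1.614, 0.005, 1.111, -0.053], TCP at [234.604, -579.28, 256.26] pointing down, gripper open.
Joint ranges: [-2.81, 2.81], [-0.39, 2.02], [-1.27, 1.25], [0.06, 2.57], [-1.19, 4.33], [0.19, 2], [-2.82, 2.82]. Speed limits (rad/s): [1.89, 1.89, 2.39, 2.39, 3.01, 3.01, 3.01].

### API

Orientations are given as a unit quaternion [x, y, z, w].
In Python, from rig import env gives the robot as it stands. The module is installed in compiled form; this text tells all that it offers.
- The arm moves only by the shell command python3 -m handwheel 'ROWS'. ROWS is JSON, a list of rows, each a list of 5 numbers: the closure, from -1 (fully open) to 1 (shut), then the shift along the world's x, y, z each as a share of 0.15 m, from -1 to 1, then the turn about the world's z as a share of 90 degrees, from -1 to 1. In form: [[grip, x, y, z, turn], ...]. A call has 1 to 12 rows; each row is the pose to reach, as a shift and turn from the pose commanded when the call began; what a row does not reach only later rows make up. A row lasts 1/8 s, in which the tool goes at most 62.5 mm and 10.7 degrees, less where a joint would pass 70% of its speed; a pose out of reach is approached as far as the arm can. A call with a number of a shift or a turn outside -1 to 1 is refused whole. A call with a gripper value outside its range is refused whole. The fingers move at their own pace and stop on an object; the grip force is fixed at half the most. Time passes only in rows, so rows that repeat a pose let the fingers close. It gives the time, the measured TCP pose, the force, the opening and the grip force at its end, in the units of the state.
- env.get_state(): the state, without advancing time (a new reading comes with each control period).
- env.read_camera(name): name is "scene" or "top" or "wrist"; returns a dict with "image" (384x512x3 uint8, blue, green, red), "K" (3x3 intrinsics, pixels), "origin" and "attitude" of the camera in the world. Camera axes: x right, y up, looking along -z (the intrinsics and any distortion apply to the point x, -y, -z); pixel columns grow to the right and rows downward; lengths in mm; the calibration is good to about 2 mm. A picture is of the moment at which its call begins. There is no depth.
- env.hand_in(): hands the job in; it is judged then, once.
The state is a dict: "clock": time; "joint_pos": joint angles; "qvel": joint speeds; "joint_torque": joint torques, N m; "tool_pos": TCP position; "tcp_rot": TCP orientation; "force": force on the tool from outside, world axes, zero at the start; "moment": the same for the moment, N m; "finger_gap": finger opening in mm; "grasp_force": force on a finger pad.
Only numpy, scipy, OpenCV 4.12 (cv2) and the standard library are available. Lean on these libraries where they do the work, as an engineer would, in place of code of your own. Each camera call takes 0.05 s, during which the arm holds its last target. There are 200 camera calls.

### The job

Vent the vacuum unit. A yellow-lidded jar stands in the way of its red pull knob: first stand the jar upright in the middle of the round cork mat. Then pull the knob straight out until it clicks into its outer detent, leave it out for two seconds to let the air in, and push it fully home again; do not knock over or shift the blue-lidded jar or the dropper bottle.

Things in the scene. Friction and masses are not known exactly. Their poses are not given: they have to be found in the camera images.
- vacuum_unit: White bench vacuum unit, fixed to the worktop, 120 (x) x 150 (y) x 93 (z) mm. Origin: centre of its underside, on the worktop. Its own x axis points from its front to its back, z up, y to the left of someone who faces the front panel; the front panel, with gauge and red knob, is 61 mm from the origin towards its -x and faces roughly to the robot. The gauge is a round dial left of the knob, standing 7 mm out of the panel.
- knob_head (a point): Centre of the head of the red pull knob: a plain cylinder, 28 mm in diameter and 24 mm long, with its axis level along the unit's x axis, 62 mm above the worktop, on a 10 mm stem that leaves the middle of the front panel. Pushed in, the head's centre is 33 mm in front of the panel and its front end 45 mm in front; free space all round the head, so it can be pinched from above across its diameter. The point moves with the knob and has the unit's axes.
- vent_knob (a joint): How far the knob is pulled out, in m: 0 pushed fully home, 0.022 in the outer detent, which is also the outer stop. Pulling moves it along the unit's -x, straight out of the panel. A sprung over-centre detent drives it to the nearer of the two ends: moving it to the other side of the middle takes about 8 N either way, and it then stays at 0 or at 0.022 by itself.
- sample_jar: Loose screw-lid specimen jar with yellow lid, 54 mm in diameter, 72 mm high, about 70 g; stands upright right in front of the knob, a few mm from its front end. Origin: centre of its underside, z up.
- microscope_front (a point): Point on the worktop just in front of a tall fixed microscope, which fills roughly 0.32 m behind it and 0.16 m to either side, to the right of the vacuum unit. An arm that starts on the right should pass 0.09 m or more in front of this point, on the robot's side.
- cork_mat: Round cork mat, 110 mm in diameter, 4 mm thick, fixed to the worktop. Origin: centre of its underside.
- blue_jar: Bystander: loose specimen jar with blue lid, 54 mm in diameter, 72 mm high. Origin: centre of its underside. To be left alone.
- red_dropper: Bystander: loose brown dropper bottle with a red rubber bulb, 33 mm in diameter, 96 mm high. Origin: centre of its underside. To be left alone.
Not all that is in view belongs to the job. Several things look just like the cork_mat: the one meant starts nearest to the robot's base.

How it is judged:
By the outcome, as a careful person would: the job done as asked, in the order asked, and still so for the second after the job is handed in, with the robot touching nothing.
It also fails if it takes over 56 s, if anything falls off the work surface, if the arm or the gripper's body presses on something with over 40 N, if the wrist force passes 120 N, or if a joint passes its speed limit or range.

## Working session

There is one attempt and no reset: what is moved stays moved. The work goes in short steps, Python scripts to look and compute and a shell command to move; the robot and the scene stay as the last step left them, time stands still between calls to the robot, and variables do not carry over. Pictures are saved under pics/ and viewed, at most 10 in all, crops included, and the job is handed in when it is done.

```bash
mkdir -p pics; cat > h.py <<'E'
import numpy as np, cv2, json
from scipy.spatial.transform import Rotation as R
def ray(c,u,v,z):
    "pixel -> world point at height z"
    A=np.array(c["attitude"]); 
    M=R.from_quat(A).as_matrix() if A.size==4 else A.reshape(3,3)
    d=np.linalg.inv(c["K"])@[u,v,1]; d=M@[d[0],-d[1],-d[2]]
    o=np.array(c["origin"]); return o+d*(z-o[2])/d[2]
def proj(c,p):
    A=np.array(c["attitude"]); 
    M=R.from_quat(A).as_matrix() if A.size==4 else A.reshape(3,3)
    q=M.T@(np.array(p,float)-c["origin"]); q=np.array(c["K"])@[q[0],-q[1],-q[2]]; return q[:2]/q[2]
E
python3 - <<'E'
from rig import env
import cv2,pickle
for n in("scene","top"):
    c=env.read_camera(n); print({k:v for k,v in c.items() if k!="image"})
    pickle.dump({k:c[k] for k in c},open(f"{n}.pkl","wb"))
    cv2.imwrite(f"pics/{n}1.png",cv2.resize(c["image"],(800,600),interpolation=cv2.INTER_CUBIC))
s=env.get_state();print(s)
E
```

```text
{'K': array([[365.03190248,   0.        , 255.57340097],
       [  0.        , 365.03190248, 191.21257236],
       [  0.        ,   0.        ,   1.        ]]), 'origin': array([-155.64757179,  542.32642691,  777.22658977]), 'attitude': array([-0.19762383,  0.33413266,  0.80183462, -0.45427022])}
{'K': array([[412.09759094,   0.        , 258.77364011],
       [  0.        , 412.09759094, 189.73285359],
       [  0.        ,   0.        ,   1.        ]]), 'origin': array([ 331.78566997,  171.8771425 , 1293.29792923]), 'attitude': array([-0.03893343,  0.0488492 ,  0.71262747, -0.69875606])}
{'clock': 0.1, 'joint_pos': array([ 1.14453072,  0.41793438, -0.01028662,  1.61408328,  0.00470931,
        1.11065674, -0.0529609 ]), 'qvel': array([-9.57555819e-04, -1.64461346e-03,  8.32339773e-05, -1.00319837e-03,
        2.14943397e-04, -5.47408722e-04, -1.83796093e-04]), 'joint_torque': array([ 1.05199564e-03, -8.65820074e+01,  6.79954179e-01, -4.35639131e+01,
        1.91924523e-02,  4.94860709e-03,  8.33288186e-05]), 'tool_pos': array([ 234.47503451, -579.07014748,  255.72323836]), 'tcp_rot': array([ 9.81547843e-01,  1.91215983e-01, -1.48977070e-04, -5.07918385e-04]), 'force': array([-0.1952123 ,  0.17537535, -0.11120202]), 'moment': array([ 0.0185774 , -0.01701117, -0.03649649]), 'grasp_force': 0.0, 'finger_gap': 84.98893291174839}
```

View pics/top1.png

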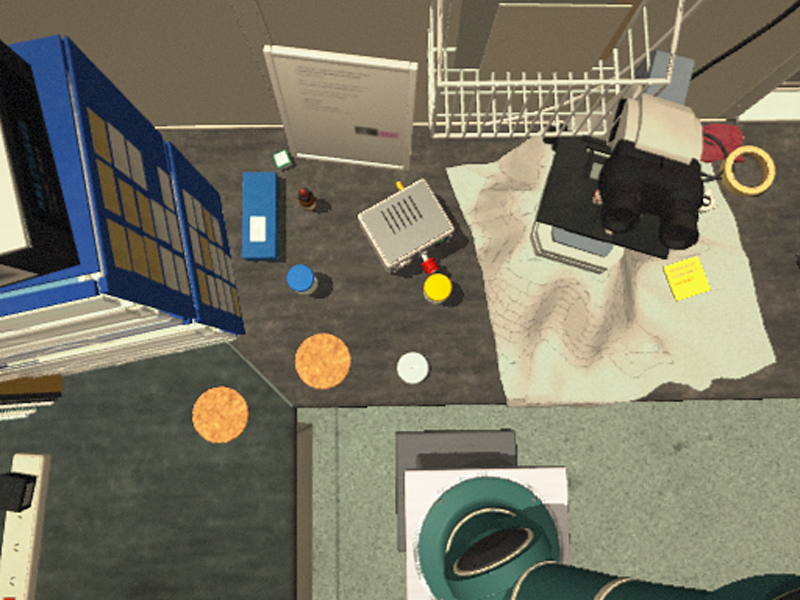

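View pics/scene1.png

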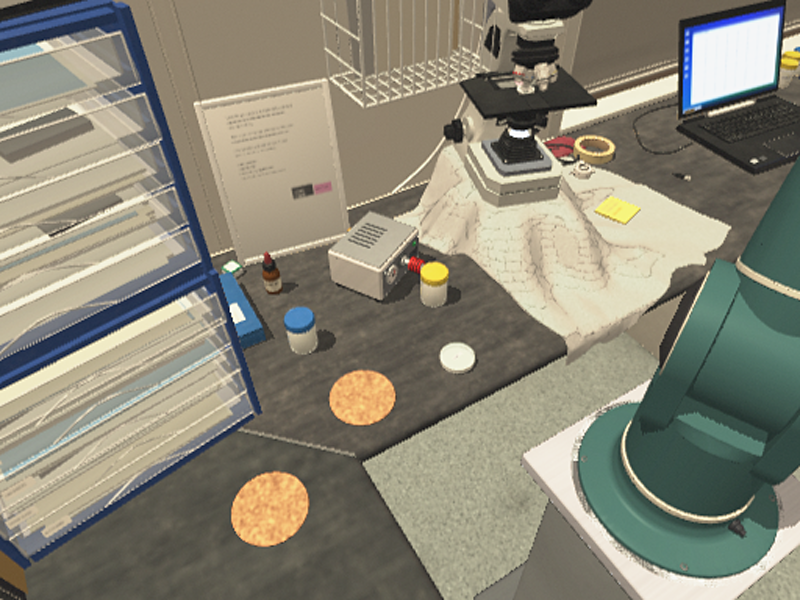

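Top view (800x600): mats at (323,361) and (220,415), yellow lid at (438,288), blue lid at (301,278), dropper at (306,195), red knob at (430,265) and the unit's top centred near (406,225). The scene view agrees, and the white lid at (457,357) lies between jar and robot.

```bash
python3 - <<'E'
import pickle,cv2
from h import *
t=pickle.load(open("top.pkl","rb"));s=pickle.load(open("scene.pkl","rb"));k=1.5625
def P(n,c,u,v,z):
    p=ray(c,u/k,v/k,z); print(n,p.round(0),round(np.hypot(*p[:2])))
for n,u,v,z in [("matA",323,361,4),("matB",220,415,4),("yellow",438,288,72),("blue",301,278,72),("drop",305,193,96),("knob",430,265,62),("whitelid",413,368,10),("unit corners",427,180,93),("",358,213,93),("",387,270,93),("",454,234,93),("mic base front",603,271,0),("",532,250,0),("edge",505,404,0),("edge",297,406,0)]:P(n,t,u,v,z)
print("scene")
for n,u,v,z in [("matA",362,397,4),("matB",270,508,4),("yellow",434,270,72),("blue",299,316,72),("drop",267,255,96),("knob",416,264,62),("whitelid",457,355,10)]:P(n,s,u,v,z)
a=t["image"][100:270,120:340]; cv2.imwrite("pics/crop1.png",cv2.resize(a,None,fx=3.5,fy=3.5,interpolation=cv2.INTER_CUBIC))
E
```

```text
matA [366. 317.   4.] 484
matB [265. 519.   4.] 583
yellow [499.  88.  72.] 507
blue [523. 350.  72.] 630
drop [684. 339.  96.] 763
knob [546. 102.  62.] 555
whitelid [349. 138.  10.] 375
unit corners [706. 105.  93.] 714
 [644. 239.  93.] 686
 [532. 185.  93.] 564
 [600.  56.  93.] 602
mic base front [ 538. -255.    0.] 595
 [ 584. -111.    0.] 595
edge [274. -44.   0.] 277
edge [279. 369.   0.] 462
scene
matA [363. 319.   4.] 483
matB [262. 520.   4.] 582
yellow [503.  88.  72.] 511
blue [524. 352.  72.] 631
drop [678. 346.  96.] 762
knob [545. 102.  62.] 554
whitelid [352. 137.  10.] 378
```

View pics/crop1.png

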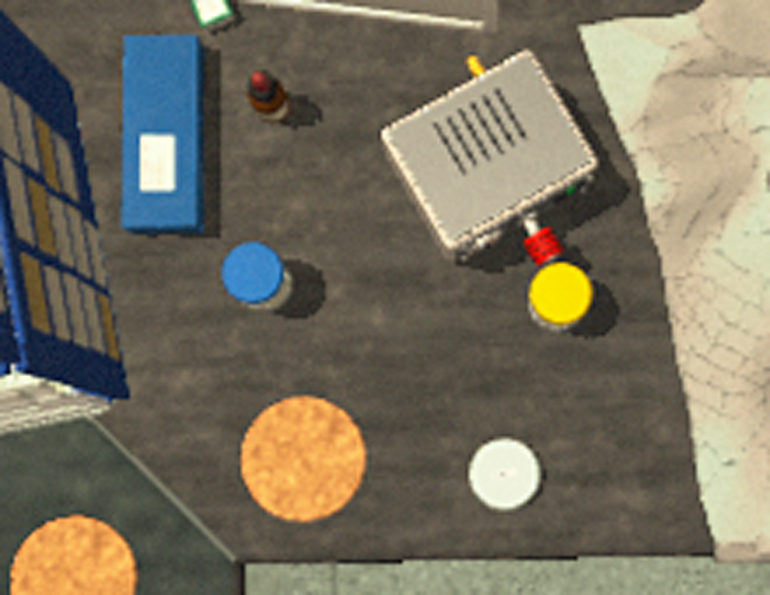

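Mat candidates: A at (323,361), 484 mm from the base, and B at (220,415), 583 mm away. A is nearest to the base, so it is the one meant. The enlarged crop shows it whole at crop (303,458), and it maps back to the same spot. The unit's yaw is about 26°. The jar is at about (501,88), so I'll approach it in front of the microscope.

```bash
python3 -m handwheel '[[-1,0,0.33,0,0],[-1,0,0.7,0,0],[-1,0,1,0,0]]'; python3 -m handwheel '[[-1,0.2,0.4,0,0],[-1,0.4,0.75,0,0],[-1,0.5,1,0,0]]'; python3 -m handwheel '[[-1,0.15,0.33,0,0],[-1,0.35,0.7,0,0],[-1,0.54,1,0,0]]'; python3 -m handwheel '[[-1,0.15,0.33,0,0],[-1,0.3,0.7,0,0],[-1,0.4,1,0,0.05],[-1,0.4,1,0,0.05]]'
```

```text
clock: 0.48
tool_pos: [234.5, -427.2, 256.0]
tcp_rot: [0.982, 0.191, -0.0, -0.0]
force: [1.0, -0.8, 0.6]
finger_gap: 85.3
grasp_force: 0.0
clock: 0.85
tool_pos: [310.5, -276.9, 256.3]
tcp_rot: [0.981, 0.192, -0.0, 0.0]
force: [0.3, -0.4, -0.0]
finger_gap: 85.6
grasp_force: 0.0
clock: 1.23
tool_pos: [391.1, -127.2, 256.4]
tcp_rot: [0.982, 0.191, 0.0, 0.0]
force: [1.4, -1.1, -1.0]
finger_gap: 85.6
grasp_force: 0.0
clock: 1.72
tool_pos: [451.0, 23.9, 256.1]
tcp_rot: [0.973, 0.233, 0.0, -0.001]
force: [-0.5, -1.5, 0.1]
finger_gap: 85.6
grasp_force: 0.0
```

```bash
python3 -m handwheel '[[-1,0.33,0.43,0,0],[-1,0.33,0.43,-0.2,0],[-1,0.33,0.43,-0.2,0],[-1,0.33,0.43,-0.2,0]]'; python3 - <<'E'
from rig import env
import cv2,pickle
from h import *
c=env.read_camera("wrist");pickle.dump(dict(c),open("w.pkl","wb"))
print(c["origin"],env.get_state()["tool_pos"],proj(c,[501,88,72]))
cv2.imwrite("pics/w1.png",cv2.resize(c["image"],(800,600),interpolation=cv2.INTER_CUBIC))
E
```

```text
clock: 2.22
tool_pos: [499.9, 84.2, 226.6]
tcp_rot: [0.973, 0.229, -0.0, 0.0]
force: [0.6, 0.2, 0.0]
finger_gap: 85.4
grasp_force: 0.0
[571.19831893 117.46044512 343.53935213] [500.06630712  84.1670779  226.93486071] [240.66510179 178.52935739]
```

View pics/w1.png

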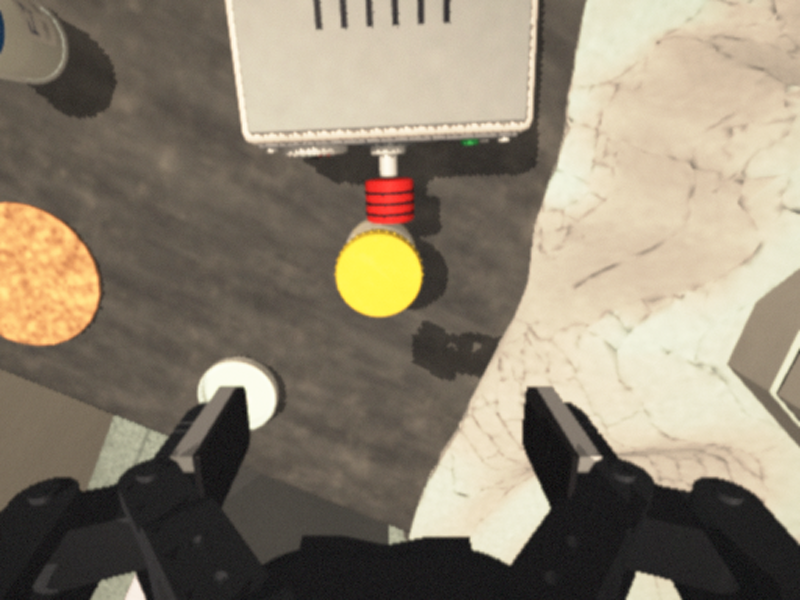

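Wrist view: yellow lid at (379,274), knob head spanning (366–414, 180–222), and unit front top edge running from (247,137) to (531,125).

```bash
python3 - <<'E'
import pickle
from h import *
c=pickle.load(open("w.pkl","rb"));k=1.5625
for n,u,v,z in [("lid",379,274,72),("L",335,274,72),("R",423,274,72),("cornL",245,137,93),("cornR",532,125,93),("stem",388,165,62),("knobback",390,180,62),("knobfront",390,222,62),("backL",225,-60,93),("sideL",229,10,93),("sideR",541,0,93)]:
    print(n,ray(c,u/k,v/k,z).round(1))
t=pickle.load(open("top.pkl","rb"))
E
```

```text
lid [504.5  87.8  72. ]
L [492.9 111.1  72. ]
R [516.1  64.4  72. ]
cornL [543.3 181.5  93. ]
cornR [612.3  55.9  93. ]
stem [562.2 110.6  62. ]
knobback [555.3 105.9  62. ]
knobfront [533.6  95.   62. ]
backL [617.2 219.8  93. ]
sideL [592.2 208.5  93. ]
sideR [660.4  81.1  93. ]
```

```bash
python3 -m handwheel '[[-1,0.023,0.017,0,0.017],[-1,0.023,0.017,-0.35,0.017],[-1,0.023,0.017,-0.7,0.017],[-1,0.023,0.017,-1,0.017]]'; python3 -m handwheel '[[-1,0,0,-0.18,0],[-1,0,0,-0.18,0],[1,0,0,-0.18,0],[1,0,0,-0.18,0],[1,0,0,-0.18,0],[1,0,0,-0.18,0],[1,0,0,-0.18,0],[1,0,0,-0.18,0]]'
```

```text
clock: 2.78
tool_pos: [503.7, 87.2, 75.1]
tcp_rot: [0.97, 0.243, 0.0, 0.0]
force: [1.7, -0.5, 0.1]
finger_gap: 85.5
grasp_force: 0.0
clock: 3.78
tool_pos: [504.4, 87.8, 50.9]
tcp_rot: [0.97, 0.243, 0.001, 0.0]
force: [-4.5, -0.4, 18.0]
finger_gap: 47.4
grasp_force: 59.3
```

```bash
python3 -m handwheel '[[1,0,0,0.2,0],[1,0,0,0.5,0],[1,0,0,0.5,0]]';python3 -m handwheel '[[1,-0.2,0.3,0,0],[1,-0.4,0.6,0,0],[1,-0.6,1,0,0],[1,-0.6,1,0,0]]'; python3 -m handwheel '[[1,-0.15,0.25,0,0],[1,-0.33,0.53,0,0],[1,-0.33,0.53,0,0],[1,-0.33,0.53,0,0]]'; python3 - <<'E'
from rig import env
import cv2,pickle
from h import *
c=env.read_camera("scene");print(env.get_state()["tool_pos"])
a=c["image"][110:350,120:440]
cv2.imwrite("pics/s2.png",cv2.resize(a,(800,600),interpolation=cv2.INTER_CUBIC))
E
```

```text
clock: 4.15
tool_pos: [505.3, 87.9, 127.8]
tcp_rot: [0.97, 0.242, 0.003, 0.001]
force: [0.9, -0.4, -1.8]
finger_gap: 47.1
grasp_force: 62.5
clock: 4.65
tool_pos: [411.3, 241.4, 124.5]
tcp_rot: [0.969, 0.246, 0.0, -0.001]
force: [1.4, -0.5, -0.7]
finger_gap: 46.9
grasp_force: 62.4
clock: 5.15
tool_pos: [364.4, 316.6, 124.1]
tcp_rot: [0.97, 0.242, -0.0, 0.0]
force: [0.5, -0.1, -0.8]
finger_gap: 47.3
grasp_force: 62.4
[364.69091076 316.26992501 124.08830615]
```

View pics/s2.png

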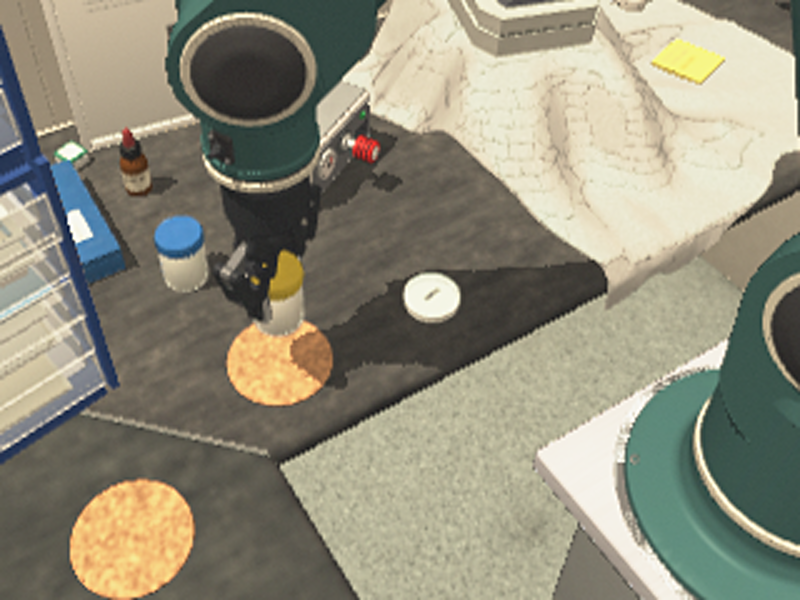

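Scene crop: the jar hangs upright at (283,295) above the mat at (280,360), with the blue jar and dropper untouched. I'll check the mat centre and jar offset numerically before lowering.

```bash
python3 - <<'E'
import pickle,cv2
from h import *
from rig import env
for n in("top","scene"):
    c=pickle.load(open(n+".pkl","rb"))
    m=cv2.inRange(cv2.cvtColor(c["image"],cv2.COLOR_BGR2HSV),(6,110,120),(21,255,255))
    m=cv2.morphologyEx(m,cv2.MORPH_CLOSE,np.ones((5,5)))
    N,l,s,ce=cv2.connectedComponentsWithStats(m)
    for i in range(1,N):
        if s[i,4]>400: print(n,s[i,4],ce[i].round(1),ray(c,*ce[i],4).round(1))
c=env.read_camera("wrist");h=cv2.cvtColor(c["image"],cv2.COLOR_BGR2HSV)
m=cv2.inRange(h,(22,120,120),(34,255,255));N,l,s,ce=cv2.connectedComponentsWithStats(m)
print([(s[i],ray(c,*ce[i],145).round(1)) for i in range(1,N) if s[i,4]>300],env.get_state()["tool_pos"])
E
```

```text
top 525 [477.7 108.6] [ 745.1 -565.9    4. ]
top 1031 [206.2 230.7] [367.3 318.1   4. ]
top 1043 [140.5 265.1] [266.  520.1   4. ]
scene 1193 [231.4 254.1] [363.9 319.5   4. ]
scene 1877 [172.3 325.3] [262.  521.2   4. ]
[(array([  182,   233,   131,   116, 11686], dtype=int32), array([372.7, 317.7, 145. ]))] [364.80689219 316.18805354 124.1250315 ]
```

```bash
python3 -m handwheel '[[1,-0.015,0.015,-0.2,0],[1,-0.015,0.015,-0.38,0],[1,-0.015,0.015,-0.45,0],[1,-0.015,0.015,-0.465,0],[1,-0.015,0.015,-0.465,0]]'
```

```text
clock: 5.88
tool_pos: [362.4, 319.2, 55.2]
tcp_rot: [0.97, 0.242, 0.0, 0.0]
force: [0.7, 0.1, 0.4]
finger_gap: 47.1
grasp_force: 62.4
```

```bash
python3 -m handwheel '[[1,0,0,-0.01,0],[1,0,0,-0.015,0],[1,0,0,-0.015,0]]'
```

```text
clock: 6.25
tool_pos: [362.6, 319.6, 54.8]
tcp_rot: [0.97, 0.242, 0.001, 0.001]
force: [-14.3, -15.7, 63.3]
finger_gap: 47.0
grasp_force: 69.5
```

```bash
python3 -m handwheel '[[1,0,0,0.013,0],[1,0,0,0.013,0]]';  python3 -m handwheel '[[-1,0,0,0,0],[-1,0,0,0,0],[-1,0,0,0,0],[-1,0,0,0,0],[-1,0,0,0,0]]'; python3 -m handwheel '[[-1,0,0,0.3,0],[-1,0,0,0.6,0],[-1,0,0,1,0],[-1,0,0,1,0]]'; python3 - <<'E'
import cv2
from h import *
from rig import env
for n in ("wrist","scene"):
    c=env.read_camera(n);h=cv2.cvtColor(c["image"],cv2.COLOR_BGR2HSV)
    for hh,z in(((22,34),76),((6,21),4)):
        m=cv2.inRange(h,(hh[0],110,120),(hh[1],255,255));N,l,s,ce=cv2.connectedComponentsWithStats(m)
        print(n,[(s[i],ray(c,*ce[i],z).round(1)) for i in range(1,N) if s[i,4]>80 ])
    if n=="wrist": cv2.imwrite("pics/w3.png",c["image"])
E
```

```text
clock: 6.5
tool_pos: [362.6, 319.6, 55.0]
tcp_rot: [0.97, 0.242, 0.001, -0.0]
force: [-2.7, -2.7, 18.5]
finger_gap: 46.9
grasp_force: 64.5
clock: 7.12
tool_pos: [361.8, 319.5, 54.2]
tcp_rot: [0.97, 0.243, -0.0, -0.0]
force: [-0.5, 0.4, -0.2]
finger_gap: 85.3
grasp_force: 0.0
clock: 7.62
tool_pos: [363.1, 320.7, 207.9]
tcp_rot: [0.97, 0.242, 0.003, -0.001]
force: [-0.3, -0.3, -0.1]
finger_gap: 85.5
grasp_force: 0.0
wrist [(array([ 217,  159,   60,   60, 2775], dtype=int32), array([364.5, 318.5,  76. ]))]
wrist [(array([   0,  110,   94,  101, 6482], dtype=int32), array([270.7, 516.9,   4. ])), (array([ 199,  116,  103,  103, 3683], dtype=int32), array([383.4, 319. ,   4. ]))]
scene [(array([381, 126,  29,  17, 283], dtype=int32), array([ 461. , -336.6,   76. ])), (array([220, 230,  21,  19, 338], dtype=int32), array([355.9, 321.5,  76. ]))]
scene [(array([367,  94,  26,  10, 106], dtype=int32), array([ 727.6, -544.8,    4. ])), (array([211, 236,  42,  36, 705], dtype=int32), array([354.6, 324. ,   4. ])), (array([ 148,  301,   50,   49, 1784], dtype=int32), array([262.2, 521. ,   4. ]))]
```

View pics/w3.png

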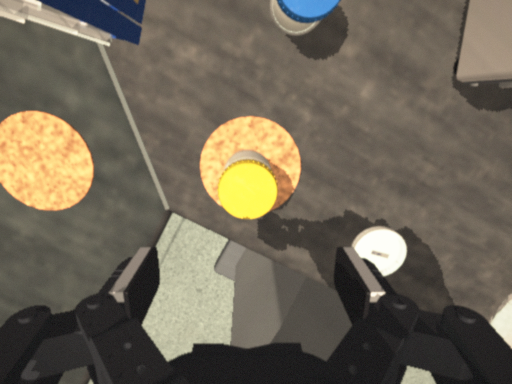

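Jar stands upright at lid (247,190), on the mat, measured at about (364.5,318.5) against the mat's (365.5,319). Now to the knob.

```bash
python3 -m handwheel '[[-1,0.2,-0.3,0,0],[-1,0.4,-0.6,0,0],[-1,0.6,-0.9,0,0]]'; python3 -m handwheel '[[-1,0.2,-0.2,0,0],[-1,0.4,-0.4,0,0],[-1,0.6,-0.55,0,0],[-1,0.6,-0.55,0,0],[-1,0.6,-0.55,0,0]]'; python3 - <<'E'
import cv2,pickle
from h import *
from rig import env
c=env.read_camera("wrist");pickle.dump(dict(c),open("w2.pkl","wb")); print(env.get_state()["tool_pos"])
cv2.imwrite("pics/w4.png",cv2.resize(c["image"],(800,600),interpolation=cv2.INTER_CUBIC))
E
```

```text
clock: 8.1
tool_pos: [452.0, 182.8, 202.9]
tcp_rot: [0.97, 0.243, -0.001, -0.0]
force: [0.6, 1.1, 0.1]
finger_gap: 85.5
grasp_force: 0.0
clock: 8.72
tool_pos: [540.9, 102.5, 203.0]
tcp_rot: [0.97, 0.243, -0.001, -0.0]
force: [0.3, 0.2, 0.8]
finger_gap: 85.3
grasp_force: 0.0
[540.86777556 102.7929207  203.35709793]
```

View pics/w4.png

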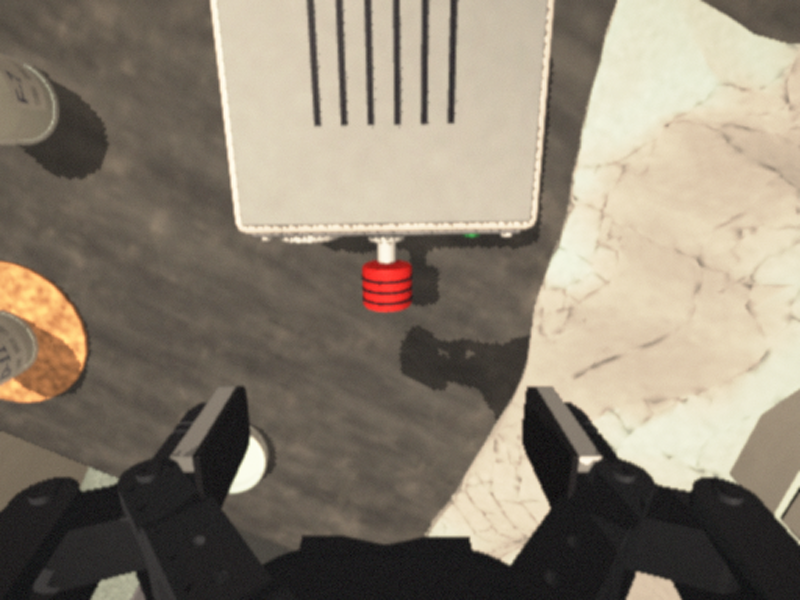

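Knob head: x 362–412, y 262–311, fully visible. Unit front top edge: (238,231) to (537,227). The path is free.

```bash
python3 - <<'E'
import pickle
from h import *
c=pickle.load(open("w2.pkl","rb"));k=1.5625
for n,u,v,z in [("cornL",238,231,93),("cornR",537,227,93),("stem",387,250,62),("mid",387,287,62),("midtop",387,287,70),("l",362,287,62),("r",412,287,62),("back",387,262,62),("front",387,311,62),("slotL0",344,0,93),("slotL1",344,126,93)]:
    print(n,ray(c,u/k,v/k,z).round(1))
E
```

```text
cornL [542.9 181.2  93. ]
cornR [612.3  55.5  93. ]
stem [562.6 110.3  62. ]
mid [543.8 100.2  62. ]
midtop [545.9 101.4  70. ]
l [537.1 112.7  62. ]
r [550.5  87.7  62. ]
back [556.6 107.1  62. ]
front [531.   93.4  62. ]
slotL0 [653.7 179.7  93. ]
slotL1 [609.4 157.6  93. ]
```

```bash
python3 -m handwheel '[[-1,0.027,-0.01,-0.1,0],[-1,0.027,-0.01,-0.4,0],[-1,0.027,-0.01,-0.7,0],[-1,0.027,-0.01,-0.85,0],[-1,0.027,-0.01,-0.907,0],[-1,0.027,-0.01,-0.907,0]]'; python3 -m handwheel '[[1,0,0,0,0],[1,0,0,0,0],[1,0,0,0,0],[1,0,0,0,0],[1,0,0,0,0],[1,0,0,0,0]]'
```

```text
clock: 9.52
tool_pos: [545.7, 100.8, 67.9]
tcp_rot: [0.97, 0.243, -0.0, -0.0]
force: [0.3, 0.3, 0.2]
finger_gap: 86.0
grasp_force: 0.0
clock: 10.28
tool_pos: [544.6, 103.5, 69.1]
tcp_rot: [0.97, 0.244, -0.0, -0.001]
force: [-16.6, 12.3, 22.2]
finger_gap: 26.2
grasp_force: 57.5
```

```bash
python3 -m handwheel '[[1,-0.007,0.012,0.007,0],[1,-0.04,-0.005,0.007,0],[1,-0.071,-0.023,0.007,0],[1,-0.105,-0.04,0.007,0],[1,-0.136,-0.057,0.007,0],[1,-0.136,-0.057,0.007,0]]'
```

```text
clock: 11.02
tool_pos: [525.1, 92.9, 69.5]
tcp_rot: [0.97, 0.243, 0.0, -0.001]
force: [-3.2, 5.8, 1.2]
finger_gap: 26.1
grasp_force: 60.5
```

```bash
python3 -m handwheel '[[1,-0.008,-0.004,0,0],[1,-0.008,-0.004,0,0],[1,0,0,0,0],[1,0,0,0,0]]'; python3 - <<'E'
import cv2
from rig import env
from h import *
c=env.read_camera("wrist"); print(env.get_state()["tool_pos"],env.get_state()["force"])
cv2.imwrite("pics/w5.png",c["image"])
E
```

```text
clock: 11.52
tool_pos: [525.1, 92.9, 69.5]
tcp_rot: [0.97, 0.243, -0.0, -0.001]
force: [-3.3, 5.0, 4.1]
finger_gap: 26.5
grasp_force: 60.9
[525.1379642   92.93306714  69.48236868] [-3.72370561  5.48229127  2.27017034]
```

View pics/w5.png

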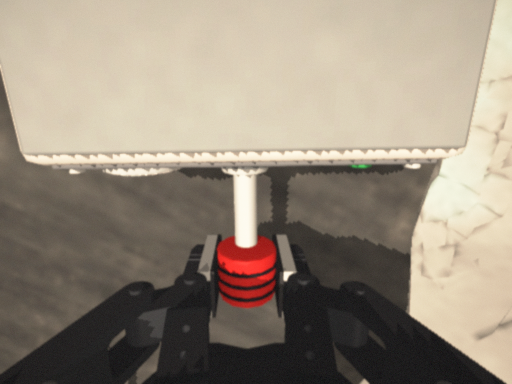

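Wrist view: the knob head at (246,270) is pulled well out on a long stem, held between the pads. I'll release it so the detent holds it on its own, and wait.

```bash
python3 -m handwheel '[[-1,0,0,0,0],[-1,0,0,0,0],[-1,0,0,0,0],[-1,0,0,0,0],[-1,0,0,0,0],[-1,0,0,0,0],[-1,0,0,0,0],[-1,0,0,0,0],[-1,0,0,0,0],[-1,0,0,0,0],[-1,0,0,0,0],[-1,0,0,0,0]]'; python3 -m handwheel '[[-1,0,0,0,0],[-1,0,0,0,0],[-1,0,0,0,0],[-1,0,0,0,0],[-1,0,0,0,0],[-1,0,0,0,0],[-1,0,0,0,0],[-1,0,0,0,0],[-1,0,0,0,0],[-1,0,0,0,0],[-1,0,0,0,0],[-1,0,0,0,0]]'; python3 - <<'E'
import cv2
from rig import env
from h import *
c=env.read_camera("wrist"); h=cv2.cvtColor(c["image"],cv2.COLOR_BGR2HSV)
m=cv2.inRange(h,(0,150,90),(6,255,255))|cv2.inRange(h,(172,150,90),(180,255,255))
N,l,s,ce=cv2.connectedComponentsWithStats(m)
print([(s[i],ce[i].round(1)) for i in range(1,N) if s[i,4]>150])
m=cv2.imread("pics/w5.png");h=cv2.cvtColor(m,cv2.COLOR_BGR2HSV)
m=cv2.inRange(h,(0,150,90),(6,255,255))|cv2.inRange(h,(172,150,90),(180,255,255))
N,l,s,ce=cv2.connectedComponentsWithStats(m)
print([(s[i],ce[i].round(1)) for i in range(1,N) if s[i,4]>150])
E
```

```text
clock: 13.08
tool_pos: [525.4, 92.0, 69.2]
tcp_rot: [0.97, 0.243, -0.0, -0.0]
force: [-0.6, 0.5, 0.7]
finger_gap: 85.5
grasp_force: 0.0
clock: 14.58
tool_pos: [525.4, 92.0, 69.2]
tcp_rot: [0.97, 0.243, -0.0, -0.0]
force: [0.1, -0.0, -0.5]
finger_gap: 85.6
grasp_force: 0.0
[(array([ 213,  235,   62,   41, 1798], dtype=int32), array([243.7, 256.6])), (array([215, 267,  60,  20, 530], dtype=int32), array([244.7, 278.8])), (array([216, 279,  58,  20, 469], dtype=int32), array([244.8, 291.1])), (array([218, 292,  54,  16, 306], dtype=int32), array([244. , 301.7]))]
[(array([ 217,  235,   59,   41, 1744], dtype=int32), array([246.2, 256.4])), (array([218, 269,  58,  18, 481], dtype=int32), array([247.6, 279.2])), (array([219, 280,  56,  19, 454], dtype=int32), array([247. , 291.1])), (array([220, 292,  54,  16, 293], dtype=int32), array([247.2, 301.8]))]
```

The knob stayed out on its own for over 3 s. Regrip and push home.

```bash
python3 -m handwheel '[[1,-0.003,0.006,0,0],[1,-0.003,0.006,0,0],[1,-0.003,0.006,0,0],[1,-0.003,0.006,0,0],[1,-0.003,0.006,0,0],[1,-0.003,0.006,0,0],[1,0.03,0.024,0,0],[1,0.065,0.042,0,0],[1,0.1,0.06,0,0],[1,0.129,0.076,0,0],[1,0.131,0.077,0,0],[1,0.131,0.077,0,0]]'
```

```text
clock: 16.12
tool_pos: [544.3, 103.7, 69.3]
tcp_rot: [0.97, 0.243, -0.001, 0.0]
force: [-9.0, -0.9, 12.6]
finger_gap: 26.5
grasp_force: 60.4
```

```bash
python3 -m handwheel '[[1,0.008,0.004,0,0],[1,0.008,0.004,0,0],[1,0,0,0,0],[-1,0,0,0,0],[-1,0,0,0,0],[-1,0,0,0,0],[-1,0,0,0,0],[-1,0,0,0,0]]'; python3 -m handwheel '[[-1,0,0,0.3,0],[-1,0,0,0.6,0],[-1,-0.027,0.01,0.907,0],[-1,-0.027,0.01,0.907,0],[-1,-0.027,0.01,0.907,0],[-1,-0.027,0.01,0.907,0]]'; python3 - <<'E'
import cv2
from rig import env
from h import *
c=env.read_camera("wrist");h=cv2.cvtColor(c["image"],cv2.COLOR_BGR2HSV)
m=cv2.inRange(h,(0,150,60),(6,255,255))|cv2.inRange(h,(172,150,60),(180,255,255))
m=cv2.morphologyEx(m,cv2.MORPH_CLOSE,np.ones((7,7)))
N,l,s,ce=cv2.connectedComponentsWithStats(m)
print(env.get_state()["tool_pos"],[(s[i],ray(c,*ce[i],62).round(1)) for i in range(1,N) if s[i,4]>300])
t=env.read_camera("top"); o=cv2.imread("pics/top1.png")
cv2.imwrite("pics/w6.png",np.vstack([c["image"][:200],t["image"]]))
E
```

```text
clock: 17.12
tool_pos: [545.1, 103.5, 69.2]
tcp_rot: [0.97, 0.243, -0.0, -0.0]
force: [0.7, -0.6, 0.0]
finger_gap: 85.4
grasp_force: 0.0
clock: 17.88
tool_pos: [540.6, 104.8, 204.1]
tcp_rot: [0.97, 0.243, -0.001, -0.0]
force: [1.7, -0.1, -0.0]
finger_gap: 85.4
grasp_force: 0.0
[540.66572313 104.91961122 204.18895367] [(array([234, 167,  32,  34, 961], dtype=int32), array([544.3, 101. ,  62. ]))]
```

View pics/w6.png

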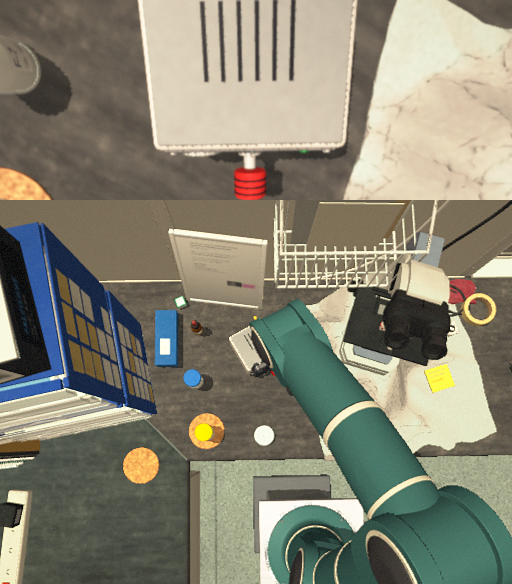

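The knob is home at (544.3,101.0), against (543.8,100.2) before the pull. The jar stands on the mat at (204,432), lid (as seen from above) over the mat centre at (206,431). The blue jar and dropper are where they began, and the robot is clear of everything.

```bash
python3 -c "
from rig import env
print(env.hand_in())"
```

```text
the job is handed in; nothing more can be done
None
```

The job is done and handed in at about 18 s on the robot's clock: the yellow-lidded jar stands upright on the middle of the nearest cork mat, the knob was pulled to its outer detent, stayed out over 3 s and was pushed fully home, and the blue jar and dropper bottle look unmoved in the last picture.

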